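# Hold the long cuvette in the photometer's beam

## Task

Check the long 50 mm cuvette in the photometer; there is no carrier for so long a cell, so you are its holder. Slide the photometer's light-shield door fully open, then take the long cuvette out of the stand by its frosted sides only, never touching its clear end windows, and leave the two shorter cuvettes standing where they are. Lower it upright into the compartment so that its two ends drop into the baffle slots and the light path runs lengthwise through the middle of both windows, and finish while still holding it there in mid-air, at rest, not resting on anything.

Things in the scene. Friction and masses are not known exactly. Their poses are not given: they have to be found in the camera images.
- photometer: White bench photometer with a grey base, 140 (x) x 255 (y) x 112 mm high, fixed; origin under its middle, on the worktop, z up. Its y axis is the light axis. The sample compartment is a well in its top, centred at x = 0, y = +40.5 mm. Aluminium door tracks on top run along y at x = +-48 to 58 mm and reach z = 122 mm.
- well_rim (a point): Middle of the sample compartment's mouth, at the rim (z = 112 mm); photometer axes. The well is 90 (x) x 84 (y) mm and 80 mm deep. A lens bezel of 12 mm radius stands 6 mm out of each end wall (+-y), so the lens faces are 36 mm either side of the middle. Two upright baffle plates, 3 mm thick, cross the well 22 mm either side of its middle (along y).
- slot_a (a point): Top of the slot in the -y baffle plate (z = 92 mm), in the slot's middle; photometer axes. The slot is 19 mm wide (x), open at the top, with 45-degree lead-in lips above it that flare to about 42 mm wide at z = 103 mm; its bottom is 46 mm below this point.
- slot_b (a point): The same slot in the +y baffle plate, 44 mm from the other.
- light_path (a point): The middle of the light path, at [0, 40.5, 84] mm in the photometer's frame, with the same axes: the beam runs along y, horizontally, from lens to lens, 28 mm below the rim of the well.
- door (a joint): Sliding light-shield door on top of the photometer, a grey plate 101 (x) x 96 (y) x 5 mm (top at z = 118 mm) in tracks. 0 = shut (over the well), 0.105 m = fully open against its stop; it starts between 0 and 0.03. It slides toward the photometer's -y, needs about 2 N and stays where it is left.
- door_grip (a point): Middle of the door's black grip bar, which stands in the middle of the door: 12 mm thick (along photometer y), 56 mm long (along x), 26 mm high; this point is 9 mm below the bar's top and 17 mm above the door plate. Moves with the door.
- cell_stand: Dark grey plastic stand, 78 (x) x 180 (y) x 24 mm high, fixed; origin under its middle. Three equal pockets, long along x, each 55.5 x 15.5 mm and 10 mm deep, at y = -54, 0 and +54 mm; each holds one cuvette, upright, lengthwise along the pocket. Which cuvette is in which pocket varies.
- long_cuvette: The cuvette to use: glass, upright, 52.5 mm long (its x) x 12.5 mm wide (its y) x 45 mm high, about 40 g; origin in the middle of its underside, z up, underside 14 mm above the worktop at the start. Its two big long sides (facing +-y, 12.5 mm apart) are frosted: grip here. Its two narrow ends (facing +-x, 52.5 mm apart) are clear windows. It is the same either way round.
- cuvette_middle (a point): Middle of the long cuvette, 22.5 mm above its underside, level with the middle of its windows; the x axis runs from window to window.
- long_cuvette_window_a: Clear end window of the long cuvette at its -x end, 8.5 mm wide, 45 mm high; origin at the middle of its lower edge. Not to be touched.
- long_cuvette_window_b: The same at the +x end. Not to be touched.
- medium_cuvette: Cuvette 22.5 x 12.5 x 45 mm in another pocket; origin in the middle of its underside. Leave it standing.
- short_cuvette: Cuvette 12.5 x 12.5 x 45 mm in another pocket; origin in the middle of its underside. Leave it standing.
- water_bath: Big steel water bath that stands on the worktop left of the photometer, 321 mm high, its near right corner at about x = 0.27, y = -0.02 m and its far right corner at about x = 0.65, y = -0.02 m; fixed, in the way of low moves from the left of the worktop to the right.

How it is judged:
By the outcome, as a careful person would: the job done as asked, in the order asked, and still so for the second after the job is handed in, while the arm keeps its last pose, push and grip.
It also fails if it takes over 64 s, if anything falls off the work surface, if the arm or the gripper's body presses on something with over 40 N, if the wrist force passes 120 N, or if a joint passes its speed limit or range.

## Robot

A 7-joint arm with a two-finger parallel gripper is mounted at the origin on a cart in front of the work surface, level with it; the furniture and walls round the work are solid. World frame = base frame: x ahead of the robot, y to its left, z up, the work surface at z = 0. Lengths are in m, angles in rad, forces in N, time in s.
With the tool pointing down it reaches from about 0.4 to 0.9 m from the base axis. Payload 5.6 kg.
Tool frame: the origin (TCP) lies midway between the tips of the shut fingers; the grasp point (between the pads) lies 19 mm behind it; z points along the fingers, y is the direction in which the jaws open and shut (so a half turn about z gives the same grasp; the last joint's range is limited). The gripper opens to 92 mm and grips with 3 to 60 N. Pads are 20 mm wide; open, the fingers measure 128 mm over their backs; the gripper's body (75 mm by 189 mm) begins 69 mm behind the grasp point.
Start: joints at [1.287, 0.468, -0.012, 1.603, 0.006, 1.071, -0.056], TCP at [0.155, -0.631, 0.215] pointing down, gripper open.
Joint ranges: [-2.53, 2.53], [-0.31, 2.02], [-1.57, 1.55], [0.28, 2.44], [-1.29, 4.43], [0.15, 1.84], [-2.92, 2.92]. Speed limits (rad/s): [2.57, 2.57, 3.14, 3.14, 3.14, 3.14, 3.14].

## Interface

Orientations are given as a 3x3 rotation matrix whose columns are the frame's x, y, z axes.
In Python, from rig import robot gives the robot as it stands. The module is installed in compiled form; this text tells all that it offers.
- The arm moves only by the tool jog_arm, never from a script. Its argument "motion" is a list of rows, each an object with "hand": the opening, from 0 (shut) to 1 (fully open); "delta_pos": the shift along the tool's x, y, z in m, a list of three; "rot": the turn, a rotation vector about the tool's x, y, z in degrees, a list of three. A call has 1 to 12 rows; each row shifts and turns the commanded pose from where the row before left it, along the tool's axes as they then stand; what a row does not reach is not made up. A row lasts 1/10 s, in which the tool goes at most 50 mm and 8.59 degrees, less where a joint would pass 70% of its speed; a pose out of reach is approached as far as the arm can. A call is refused whole if a number of a shift passes 0.05 or a number of a turn 8.59, either way. A call with a gripper value outside its range is refused whole. The fingers move at their own pace and stop on an object; "force" is the grip in N (left out, the last holds). Time passes only in rows, so rows that do not move let the fingers close. It gives the time, the measured TCP pose, the force and the opening at its end, in the units of the state.
- robot.get_obs(): the state, without advancing time (a new reading comes with each control period).
- robot.grab_frame(name): name is "scene" or "top"; returns a dict with "frame" (480x640x3 uint8, blue, green, red), "intrinsics" (3x3 intrinsics, pixels), "R" (3x3) and "t" (3): a world point X has camera coordinates R X + t. Camera axes: x right, y down, z forward; pixel columns grow to the right and rows downward; lengths in m; the calibration is good to about 2 mm. A picture is of the moment at which its call begins. There is no depth.
- robot.hand_in(): hands the job in, once; it reports no verdict.
The state is a dict: "time": time; "q": joint angles; "qvel": joint speeds; "tau": joint torques, N m; "ee_pos": TCP position; "tcp_rot": TCP orientation; "force": force on the tool from outside, world axes, zero at the start; "wrist_torque": the same for the moment, N m; "grip_width": finger opening in m.
Only numpy, scipy, OpenCV 4.12 (cv2) and the standard library are available. Lean on these libraries where they do the work, as an engineer would, in place of code of your own. Each camera call takes 0.05 s, during which the arm holds its last target.

## Working session

There is one attempt and no reset: what is moved stays moved. The work goes in short steps, Python scripts to look and compute and a tool call to move; the robot and the scene stay as the last step left them, time stands still between calls to the robot, and variables do not carry over. Pictures are saved under pics/ and viewed, and the job is handed in when it is done.

Besides the shell and the picture viewer there is one more tool, called after "Call:" as a command line: name --argument value ..., lists and objects as JSON in quotes. jog_arm: Moves the arm, as the interface text tells. Its arguments: {"type":"object","properties":{"motion":{"type":"array"},"force":{"type":"number"}},"required":["motion"]}

```bash
ls; mkdir -p pics
python3 - <<'E'
from rig import robot
import cv2, numpy as np
np.set_printoptions(precision=4,suppress=True)
for n in ("scene","top"):
    f=robot.grab_frame(n); cv2.imwrite(f"pics/{n}0.png",f["frame"]); np.savez(f"{n}0.npz",**f)
    print(n,f["intrinsics"],f["R"],f["t"], "cam at",-np.array(f["R"]).T@f["t"])
o=robot.get_obs()
for k in o: print(k,o[k])
E
```

```text
pics
scene [[440.3515   0.     318.3772]
 [  0.     440.3515 238.7685]
 [  0.       0.       1.    ]] [[ 0.8999  0.4359  0.0089]
 [ 0.3262 -0.6596 -0.6771]
 [-0.2893  0.6123 -0.7358]] [-0.3955 -0.1604  1.1388] cam at [ 0.7377 -0.6306  0.7329]
top [[533.3408   0.     321.5689]
 [  0.     533.3408 243.747 ]
 [  0.       0.       1.    ]] [[ 0.0086 -0.9998 -0.0177]
 [-0.9985 -0.0076 -0.0546]
 [ 0.0545  0.0182 -0.9983]] [-0.1187  0.5212  0.9831] cam at [ 0.4679 -0.1326  1.0079]
time 0.1
q [ 1.287   0.4683 -0.0116  1.6035  0.006   1.0714 -0.0563]
qvel [ 0.0009 -0.0015  0.0011 -0.0042 -0.0006 -0.002   0.0005]
tau [  0.0012 -52.1643  -0.0125 -24.4364  -0.0569   0.0141   0.    ]
ee_pos [ 0.1548 -0.6308  0.2137]
tcp_rot [[ 0.9712  0.2384 -0.0005]
 [ 0.2384 -0.9712  0.0015]
 [-0.0001 -0.0016 -1.    ]]
force [ 0.2034  0.3073 -0.542 ]
wrist_torque [ 0.0169  0.0002 -0.0465]
grip_width 0.09214740085310885
```

View pics/scene0.png

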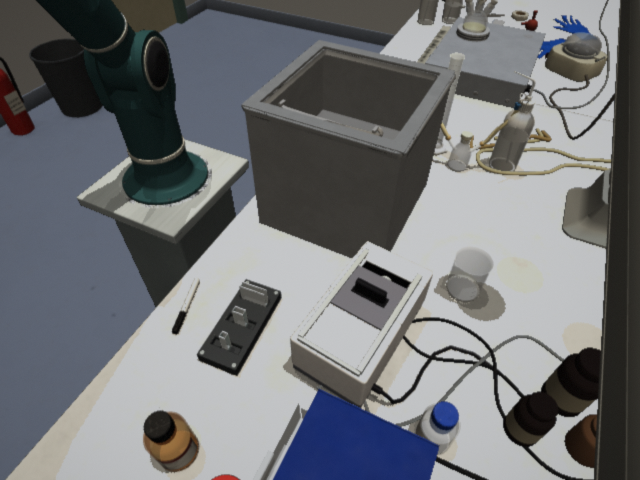

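View pics/top0.png

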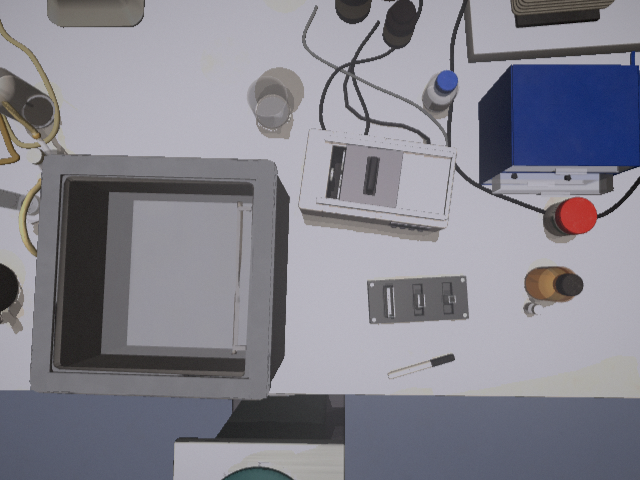

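Run:
```python
import cv2, numpy as np
a=cv2.imread("pics/top0.png"); b=cv2.imread("pics/scene0.png")
cv2.imwrite("pics/top_ph.png",cv2.resize(a[115:245,290:470],None,fx=4.4,fy=4.4,interpolation=cv2.INTER_CUBIC))
cv2.imwrite("pics/top_st.png",cv2.resize(a[265:335,355:480],None,fx=6.4,fy=6.4,interpolation=cv2.INTER_CUBIC))
cv2.imwrite("pics/sc_ph.png",cv2.resize(b[235:405,285:440],None,fx=3.5,fy=3.5,interpolation=cv2.INTER_CUBIC))
```

```text
(no output)
```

View pics/top_ph.png

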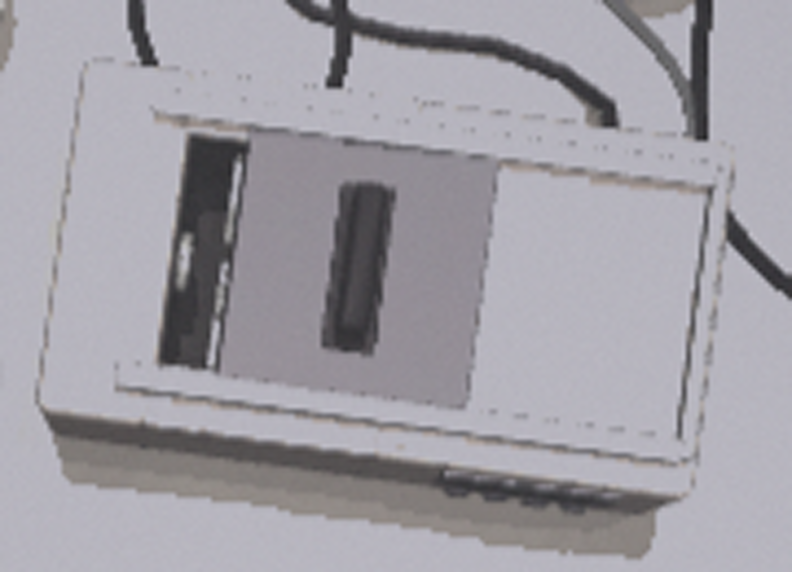

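View pics/top_st.png

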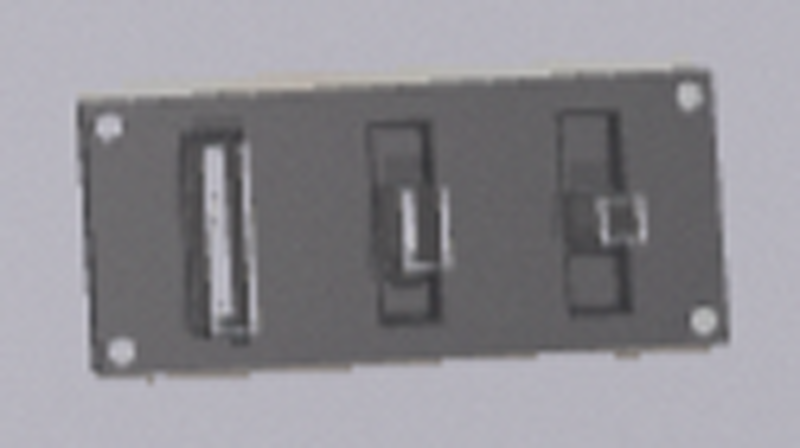

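View pics/sc_ph.png

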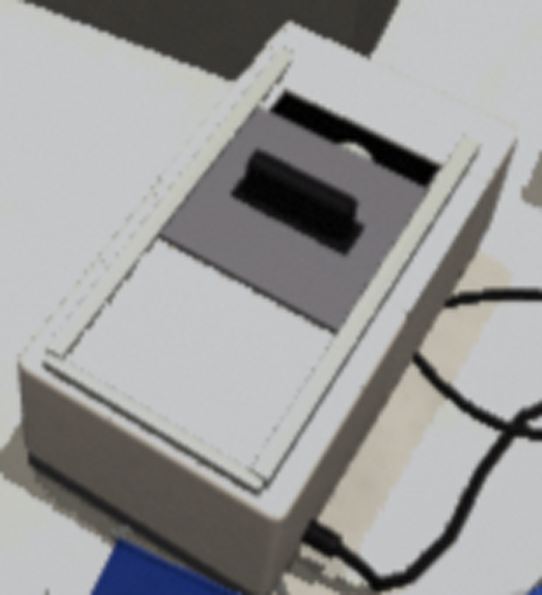

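```bash
cat > h.py <<'E'
import numpy as np, cv2
np.set_printoptions(precision=4,suppress=True)
def cam(n):
    d=np.load(n+"0.npz"); return d["intrinsics"],d["R"],d["t"]
def ray(n,px,z):
    K,R,t=cam(n); px=np.atleast_2d(px).astype(float)
    d=np.linalg.inv(K)@np.vstack([px.T,np.ones(len(px))]); d=R.T@d; c=-R.T@t
    s=(np.broadcast_to(z,len(px))-c[2])/d[2]
    return (c[:,None]+s*d).T
def proj(n,X):
    K,R,t=cam(n); X=np.atleast_2d(X); p=K@(R@X.T+t[:,None]); return (p[:2]/p[2]).T
def unz(p,f,ox,oy): return (np.array(p,float)+.5)/f-.5+[ox,oy]
E
python3 - <<'E'
from h import *
P=unz([(85,60),(733,145),(690,497),(40,405)],4.4,290,115)
W=ray("top",P,.112); print("phot corners top",W)
print([np.linalg.norm(W[i]-W[(i+1)%4]) for i in range(4)], W.mean(0))
e=W[0]-W[1]+W[3]-W[2]; print("yaw of +y", np.degrees(np.arctan2(-e[0],e[1])))
Ps=unz([(290,22),(517,135),(275,520),(20,365)],3.5,285,235)
Ws=ray("scene",Ps,.112); print("scene",Ws,Ws.mean(0))
print([np.linalg.norm(Ws[i]-Ws[(i+1)%4]) for i in range(4)])
# door edges
D=ray("top",unz([(248,130),(497,165),(468,408),(218,372)],4.4,290,115),.118); print("door",D,D.mean(0),[np.linalg.norm(D[i]-D[(i+1)%4]) for i in range(4)])
# stand
S=ray("top",unz([(80,100),(712,71),(728,343),(95,375)],6.4,355,265),.024);print("stand",S,S.mean(0),[np.linalg.norm(S[i]-S[(i+1)%4]) for i in range(4)])
Q=ray("top",unz([(108,126),(689,96),(704,320),(121,351)],6.4,355,265),.024);print("screws",Q,Q.mean(0))
e=Q[0]-Q[1]+Q[3]-Q[2]; print("yaw stand +y", np.degrees(np.arctan2(-e[0],e[1])))
K=ray("top",unz([(180,133),(243,130),(256,340),(192,335)],6.4,355,265),.024); print(K,K.mean(0))
E
```

```text
phot corners top [[ 0.7136 -0.093   0.112 ]
 [ 0.6814 -0.3426  0.112 ]
 [ 0.5456 -0.3256  0.112 ]
 [ 0.5792 -0.0771  0.112 ]]
[np.float64(0.25167522323289204), np.float64(0.1369469599918117), np.float64(0.2508208338964233), np.float64(0.13532588581394359)] [ 0.63   -0.2096  0.112 ]
yaw of +y -7.5324265455252455
scene [[ 0.5802 -0.0775  0.112 ]
 [ 0.7134 -0.099   0.112 ]
 [ 0.6789 -0.345   0.112 ]
 [ 0.5478 -0.3277  0.112 ]] [ 0.6301 -0.2123  0.112 ]
[np.float64(0.13492254727961095), np.float64(0.2484500775988082), np.float64(0.13224384099372843), np.float64(0.2522852796422099)]
door [[ 0.685  -0.1561  0.118 ]
 [ 0.6719 -0.2513  0.118 ]
 [ 0.5784 -0.2404  0.118 ]
 [ 0.5916 -0.1452  0.118 ]] [ 0.6317 -0.1983  0.118 ] [np.float64(0.09613817216328244), np.float64(0.09412446539788587), np.float64(0.09603942901480957), np.float64(0.0940562192453234)]
stand [[ 0.4551 -0.1989  0.024 ]
 [ 0.465  -0.3796  0.024 ]
 [ 0.3876 -0.3837  0.024 ]
 [ 0.3767 -0.2035  0.024 ]] [ 0.4211 -0.2914  0.024 ] [np.float64(0.18099493539976427), np.float64(0.07749736847942178), np.float64(0.1805303777507201), np.float64(0.07855264465282139)]
screws [[ 0.4477 -0.207   0.024 ]
 [ 0.4578 -0.373   0.024 ]
 [ 0.394  -0.3769  0.024 ]
 [ 0.3836 -0.2109  0.024 ]] [ 0.4208 -0.292   0.024 ]
yaw stand +y 3.538473767902643
[[ 0.4459 -0.2276  0.024 ]
 [ 0.4469 -0.2456  0.024 ]
 [ 0.3871 -0.2494  0.024 ]
 [ 0.3883 -0.2312  0.024 ]] [ 0.4171 -0.2384  0.024 ]
```

Call:
jog_arm --motion '[{"hand":1,"delta_pos":[0,0,-0.015],"rot":[0,0,3.3]},{"hand":1,"delta_pos":[0,0,-0.02],"rot":[0,0,4]},{"hand":1,"delta_pos":[0,0,-0.02],"rot":[0,0,5]},{"hand":1,"delta_pos":[0,0,-0.02],"rot":[0,0,5]},{"hand":0.6,"delta_pos":[0,0,-0.015],"rot":[0,0,4]},{"hand":0.6,"delta_pos":[0,0,0],"rot":[0,0,0]}]'

```text
time: 0.7
ee_pos: [0.1552, -0.6322, 0.3066]
tcp_rot: [[0.991, -0.131, 0.001], [-0.131, -0.991, -0.004], [0.001, 0.003, -1.0]]
force: [-0.1, 0.6, 0.3]
grip_width: 0.078
```

```bash
cat >> h.py <<'E'
YP=np.radians(-7.53); P0=np.array([0.630,-0.211,0]); YS=np.radians(3.54); S0=np.array([.421,-.292,0])
def Rz(a): return np.array([[np.cos(a),-np.sin(a),0],[np.sin(a),np.cos(a),0],[0,0,1.]])
def ph(p): return P0+Rz(YP)@np.array(p,float)
def st(p): return S0+Rz(YS)@np.array(p,float)
def togo(target, jawdeg=None):
    from rig import robot
    from scipy.spatial.transform import Rotation as Ro
    o=robot.get_obs(); R=np.array(o["tcp_rot"]); p=np.array(o["ee_pos"])
    print("t",round(o["time"],2),"pos",p,"F",np.array(o["force"]),"w",round(o["grip_width"],4),"jaw ang",np.degrees(np.arctan2(R[1,1],R[0,1])))
    print("tool-frame shift now:",R.T@(np.array(target)-p))
    if jawdeg is not None:
        a=np.radians(jawdeg); y=np.array([np.cos(a),np.sin(a),0]); z=np.array([0,0,-1.]); T=np.c_[np.cross(y,z),y,z]
        print("rot (deg, tool)",np.degrees(Ro.from_matrix(R.T@T).as_rotvec()),"shift after that rot:",T.T@(np.array(target)-p))
E
python3 - <<'E'
from h import *
togo([0.6317,-0.1983,0.30],-97.53)
B=ray("top",unz([(342,183),(395,188),(372,353),(322,348)],4.4,290,115),.138);print(B,B.mean(0))
print("door centre in photometer",Rz(YP).T@(np.array([.6317,-.1983,0])-P0))
print(proj("top",[[.63,-.211,.1]]))
E
```

```text
t 0.7 pos [ 0.1552 -0.6322  0.3066] F [-0.0912  0.6203  0.3459] w 0.078 jaw ang -97.51688218153569
tool-frame shift now: [ 0.4156 -0.4925  0.0055]
rot (deg, tool) [ 0.1957 -0.0781  0.0133] shift after that rot: [ 0.4155 -0.4926  0.0066]
[[ 0.6602 -0.1908  0.138 ]
 [ 0.6584 -0.2106  0.138 ]
 [ 0.5963 -0.2023  0.138 ]
 [ 0.598  -0.1836  0.138 ]] [ 0.6282 -0.1968  0.138 ]
door centre in photometer [0.     0.0128 0.    ]
[[377.5463 178.5603]]
```

Call:
jog_arm --motion '[{"hand":0.6,"delta_pos":[0.012,-0.014,0],"rot":[0,0,0]},{"hand":0.6,"delta_pos":[0.024,-0.028,0],"rot":[0,0,0]},{"hand":0.6,"delta_pos":[0.024,-0.028,0],"rot":[0,0,0]},{"hand":0.6,"delta_pos":[0.024,-0.028,0],"rot":[0,0,0]},{"hand":0.6,"delta_pos":[0.024,-0.028,0],"rot":[0,0,0]},{"hand":0.6,"delta_pos":[0.024,-0.028,0],"rot":[0,0,0]},{"hand":0.6,"delta_pos":[0.024,-0.028,0],"rot":[0,0,0]},{"hand":0.6,"delta_pos":[0.024,-0.028,0],"rot":[0,0,0]},{"hand":0.6,"delta_pos":[0.024,-0.028,0],"rot":[0,0,0]},{"hand":0.6,"delta_pos":[0.024,-0.028,0],"rot":[0,0,0]},{"hand":0.6,"delta_pos":[0.024,-0.028,0],"rot":[0,0,0]},{"hand":0.6,"delta_pos":[0.012,-0.014,0],"rot":[0,0,0]}]'

```text
time: 1.9
ee_pos: [0.4595, -0.3551, 0.303]
tcp_rot: [[0.992, -0.123, -0.001], [-0.123, -0.992, 0.003], [-0.001, -0.003, -1.0]]
force: [0.5, -0.1, 0.7]
grip_width: 0.0554
```

Run:
```python
from h import *
togo([0.6317,-0.1983,0.20],-97.53)
```

```text
t 1.9 pos [ 0.4595 -0.3551  0.303 ] F [ 0.4708 -0.13    0.653 ] w 0.0554 jaw ang -97.07746364831081
tool-frame shift now: [ 0.1517 -0.1765  0.1033]
rot (deg, tool) [-0.1735  0.081   0.4527] shift after that rot: [ 0.1502 -0.178   0.103 ]
```

Call:
jog_arm --motion '[{"hand":0.6,"delta_pos":[0.02,-0.024,0.008],"rot":[0,0,0]},{"hand":0.6,"delta_pos":[0.024,-0.028,0.015],"rot":[0,0,0]},{"hand":0.6,"delta_pos":[0.024,-0.029,0.015],"rot":[0,0,0]},{"hand":0.6,"delta_pos":[0.024,-0.029,0.015],"rot":[0,0,0]},{"hand":0.6,"delta_pos":[0.024,-0.029,0.02],"rot":[0,0,0]},{"hand":0.6,"delta_pos":[0.02,-0.026,0.02],"rot":[0,0,0]},{"hand":0.6,"delta_pos":[0.0155,-0.0196,0.01],"rot":[0,0,0]},{"hand":0.6,"delta_pos":[0,0,0],"rot":[0,0,0]},{"hand":0.6,"delta_pos":[0,0,0],"rot":[0,0,0]}]'

```text
time: 2.8
ee_pos: [0.6304, -0.1956, 0.2001]
tcp_rot: [[0.992, -0.128, -0.003], [-0.128, -0.992, 0.001], [-0.003, -0.001, -1.0]]
force: [-0.8, -0.6, 1.2]
grip_width: 0.0548
```

Run:
```python
from h import *
togo([0.6317,-0.1983,0.123],-97.53)
from rig import robot
for n in ("top","scene"):
  f=robot.grab_frame(n); cv2.imwrite(f"pics/{n}1.png",f["frame"][60:380, 180:600] if n=="top" else f["frame"][120:440,150:570])
```

```text
t 2.8 pos [ 0.6304 -0.1956  0.2001] F [-0.799  -0.6224  1.1745] w 0.0548 jaw ang -97.33883184262565
tool-frame shift now: [0.0018 0.0026 0.0771]
rot (deg, tool) [-0.0314  0.1662  0.1912] shift after that rot: [0.0016 0.0026 0.0771]
```

View pics/scene1.png

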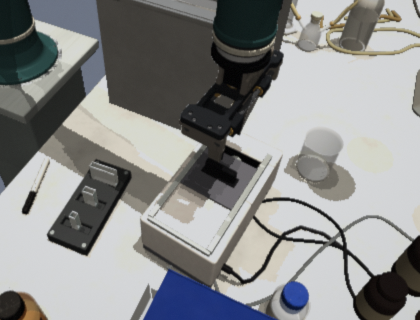

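View pics/top1.png

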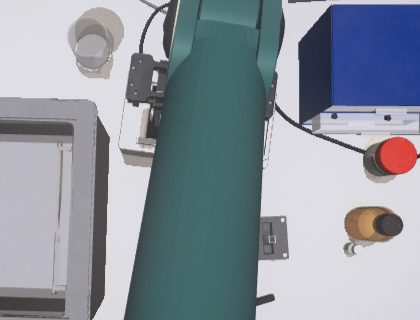

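Call:
jog_arm --motion '[{"hand":0.6,"delta_pos":[0.002,0.0025,0.015],"rot":[0,0,0]},{"hand":0.6,"delta_pos":[0,0,0.02],"rot":[0,0,0]},{"hand":0.6,"delta_pos":[0,0,0.02],"rot":[0,0,0]},{"hand":0.6,"delta_pos":[0,0,0.014],"rot":[0,0,0]},{"hand":0.6,"delta_pos":[0,0,0.005],"rot":[0,0,0]},{"hand":0,"delta_pos":[0,0,0],"rot":[0,0,0]},{"hand":0,"delta_pos":[0,0,0],"rot":[0,0,0]},{"hand":0,"delta_pos":[0,0,0],"rot":[0,0,0]},{"hand":0,"delta_pos":[0,0,0],"rot":[0,0,0]},{"hand":0,"delta_pos":[0,0,0],"rot":[0,0,0]}]' --force 15

```text
time: 3.9
ee_pos: [0.6333, -0.2, 0.1282]
tcp_rot: [[0.991, -0.131, 0.001], [-0.131, -0.991, -0.0], [0.001, 0.0, -1.0]]
force: [0.6, -0.3, -0.0]
grip_width: 0.017
```

Call:
jog_arm --motion '[{"hand":0,"delta_pos":[0,0,0],"rot":[0,0,0]},{"hand":0,"delta_pos":[0,0,0],"rot":[0,0,0]},{"hand":0,"delta_pos":[0,0.005,0],"rot":[0,0,0]},{"hand":0,"delta_pos":[0,0.01,0],"rot":[0,0,0]},{"hand":0,"delta_pos":[0,0.012,0],"rot":[0,0,0]},{"hand":0,"delta_pos":[0,0.012,0],"rot":[0,0,0]},{"hand":0,"delta_pos":[0,0.012,0],"rot":[0,0,0]},{"hand":0,"delta_pos":[0,0.01,0],"rot":[0,0,0]},{"hand":0,"delta_pos":[0,0.005,0],"rot":[0,0,0]},{"hand":0,"delta_pos":[0,0,0],"rot":[0,0,0]}]'

```text
time: 4.9
ee_pos: [0.6242, -0.2687, 0.128]
tcp_rot: [[0.991, -0.133, 0.001], [-0.133, -0.991, -0.002], [0.001, 0.002, -1.0]]
force: [1.0, -1.7, 4.2]
grip_width: 0.0115
```

Run:
```python
from h import *
togo(ph([0,-.0645,.128]),-97.53)
```

```text
t 4.9 pos [ 0.6242 -0.2687  0.128 ] F [ 0.9871 -1.6909  4.2452] w 0.0115 jaw ang -97.64170320926694
tool-frame shift now: [-0.0018  0.0066 -0.    ]
rot (deg, tool) [ 0.1311 -0.079  -0.1116] shift after that rot: [-0.0018  0.0066 -0.    ]
```

Gripped and sliding; go the rest slowly until the stop's force shows.

Call:
jog_arm --motion '[{"hand":0,"delta_pos":[0,0.004,0],"rot":[0,0,0]},{"hand":0,"delta_pos":[0,0.002,0],"rot":[0,0,0]},{"hand":0,"delta_pos":[0,0.001,0],"rot":[0,0,0]},{"hand":0,"delta_pos":[0,0,0],"rot":[0,0,0]}]'

```text
time: 5.3
ee_pos: [0.6236, -0.2732, 0.128]
tcp_rot: [[0.991, -0.131, 0.001], [-0.131, -0.991, -0.001], [0.001, 0.0, -1.0]]
force: [-0.6, 0.5, 5.2]
grip_width: 0.0118
```

Call:
jog_arm --motion '[{"hand":0,"delta_pos":[0,0.001,0],"rot":[0,0,0]},{"hand":0,"delta_pos":[0,0.001,0],"rot":[0,0,0]},{"hand":0,"delta_pos":[0,0,0],"rot":[0,0,0]}]'

```text
time: 5.6
ee_pos: [0.6235, -0.2743, 0.128]
tcp_rot: [[0.991, -0.131, 0.001], [-0.131, -0.991, 0.0], [0.001, -0.0, -1.0]]
force: [0.2, 2.1, 5.0]
grip_width: 0.0119
```

Call:
jog_arm --motion '[{"hand":0,"delta_pos":[0,0.001,0],"rot":[0,0,0]},{"hand":0,"delta_pos":[0,0.001,0],"rot":[0,0,0]},{"hand":0,"delta_pos":[0,0,0],"rot":[0,0,0]},{"hand":0,"delta_pos":[0,0,0],"rot":[0,0,0]}]'

```text
time: 6.0
ee_pos: [0.6234, -0.2744, 0.128]
tcp_rot: [[0.992, -0.13, 0.001], [-0.13, -0.992, 0.003], [0.0, -0.003, -1.0]]
force: [0.8, 5.5, 7.5]
grip_width: 0.0114
```

Call:
jog_arm --motion '[{"hand":0,"delta_pos":[0,0.001,0],"rot":[0,0,0]},{"hand":0,"delta_pos":[0,0.001,0],"rot":[0,0,0]},{"hand":0,"delta_pos":[0,0,0],"rot":[0,0,0]},{"hand":0,"delta_pos":[0,0,0],"rot":[0,0,0]}]'

```text
time: 6.4
ee_pos: [0.6234, -0.2744, 0.1279]
tcp_rot: [[0.992, -0.128, 0.0], [-0.128, -0.992, 0.005], [-0.0, -0.005, -1.0]]
force: [-0.5, 8.1, 7.7]
grip_width: 0.0121
```

Call:
jog_arm --motion '[{"hand":0.5,"delta_pos":[0,-0.002,0],"rot":[0,0,0]},{"hand":0.5,"delta_pos":[0,0,0],"rot":[0,0,0]},{"hand":0.5,"delta_pos":[0,0,0],"rot":[0,0,0]},{"hand":0.5,"delta_pos":[0,0,0],"rot":[0,0,0]},{"hand":0.5,"delta_pos":[0,0,-0.015],"rot":[0,0,0]},{"hand":0.5,"delta_pos":[0,0,-0.025],"rot":[0,0,0]},{"hand":0.5,"delta_pos":[0,0,-0.025],"rot":[0,0,0]},{"hand":0.5,"delta_pos":[0,0,-0.015],"rot":[0,0,0]},{"hand":0.5,"delta_pos":[0,0,0],"rot":[0,0,0]}]'

```text
time: 7.3
ee_pos: [0.6244, -0.277, 0.211]
tcp_rot: [[0.991, -0.131, 0.005], [-0.131, -0.991, -0.002], [0.005, 0.002, -1.0]]
force: [0.1, 0.7, 0.4]
grip_width: 0.0459
```

Run:
```python
from h import *
togo(st([0,.054,.2]),-86.46)
# cuvette top at z=.059
C=ray("top",unz([(203,143),(248,143),(256,332),(212,332)],6.4,355,265),.059);print(C,C.mean(0),st([0,.054,0]))
```

```text
t 7.3 pos [ 0.6244 -0.277   0.211 ] F [0.0774 0.7211 0.3503] w 0.0459 jaw ang -97.52109325259575
tool-frame shift now: [-0.2101 -0.0115  0.0099]
rot (deg, tool) [  0.1215  -0.2947 -11.0608] shift after that rot: [-0.2039 -0.0516  0.011 ]
[[ 0.444  -0.2306  0.059 ]
 [ 0.4441 -0.243   0.059 ]
 [ 0.3922 -0.2453  0.059 ]
 [ 0.392  -0.2331  0.059 ]] [ 0.4181 -0.238   0.059 ] [ 0.4177 -0.2381  0.    ]
```

Call:
jog_arm --motion '[{"hand":0.5,"delta_pos":[0,0,-0.005],"rot":[0,0,-5.5]},{"hand":0.5,"delta_pos":[0,0,0],"rot":[0,0,-5.5]},{"hand":0.5,"delta_pos":[-0.015,-0.0036,0],"rot":[0,0,0]},{"hand":0.5,"delta_pos":[-0.03,-0.0076,0],"rot":[0,0,0]},{"hand":0.5,"delta_pos":[-0.033,-0.0084,0],"rot":[0,0,0]},{"hand":0.5,"delta_pos":[-0.033,-0.0084,0],"rot":[0,0,0]},{"hand":0.5,"delta_pos":[-0.033,-0.0084,0],"rot":[0,0,0]},{"hand":0.5,"delta_pos":[-0.03,-0.0076,0],"rot":[0,0,0]},{"hand":0.5,"delta_pos":[-0.02,-0.005,0],"rot":[0,0,0]},{"hand":0.5,"delta_pos":[-0.01,-0.0026,0],"rot":[0,0,0]},{"hand":0.5,"delta_pos":[0,0,0],"rot":[0,0,0]},{"hand":0.5,"delta_pos":[0,0,0],"rot":[0,0,0]}]'

```text
time: 8.5
ee_pos: [0.4169, -0.2373, 0.2125]
tcp_rot: [[0.998, 0.061, 0.001], [0.061, -0.998, -0.0], [0.001, 0.0, -1.0]]
force: [0.5, -0.1, 0.2]
grip_width: 0.0458
```

Run:
```python
from h import *
togo([.4181,-.238,.1],-86.6)
from rig import robot
for n in ("top","scene"):
  f=robot.grab_frame(n)["frame"]; cv2.imwrite(f"pics/{n}2f.png",f); cv2.imwrite(f"pics/{n}2.png",f[100:380, 180:600] if n=="top" else cv2.resize(f[235:405,165:440],None,fx=2.8,fy=2.8,interpolation=cv2.INTER_CUBIC))
```

```text
t 8.5 pos [ 0.4169 -0.2373  0.2125] F [ 0.5102 -0.0665  0.2087] w 0.0458 jaw ang -86.49671492636465
tool-frame shift now: [0.001  0.0007 0.1125]
rot (deg, tool) [ 0.0077 -0.0385  0.1033] shift after that rot: [0.0011 0.0007 0.1125]
```

View pics/scene2.png

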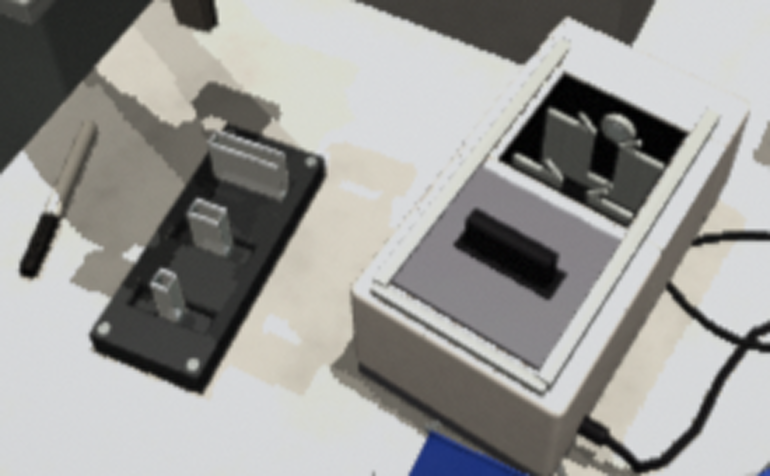

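View pics/top2.png

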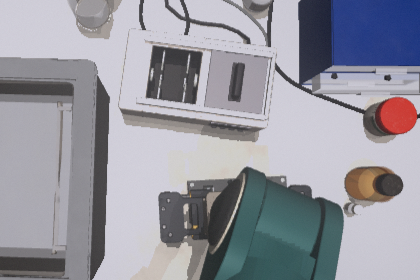

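Run:
```python
import cv2
a=cv2.imread("pics/top2f.png")
cv2.imwrite("pics/top2w.png",cv2.resize(a[125:240,295:460],None,fx=4.8,fy=4.8,interpolation=cv2.INTER_CUBIC))
cv2.imwrite("pics/top2z.png",cv2.resize(a[140:210,320:390],None,fx=8,fy=8,interpolation=cv2.INTER_CUBIC))
b=cv2.imread("pics/scene2f.png")
cv2.imwrite("pics/scene2z.png",cv2.resize(b[255:325,340:425],None,fx=8,fy=8,interpolation=cv2.INTER_CUBIC))
```

```text
(no output)
```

View pics/top2z.png

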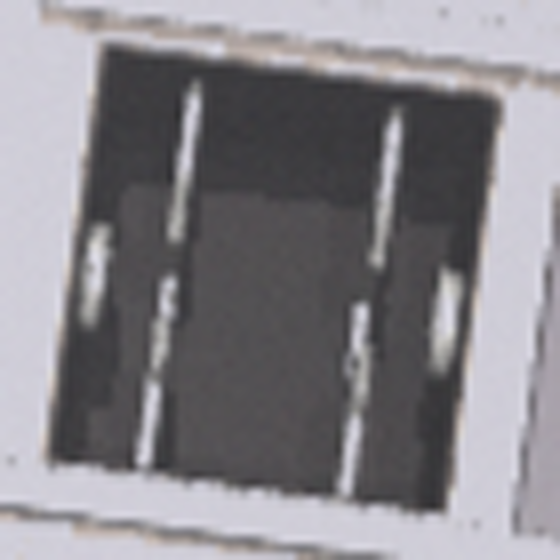

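View pics/scene2z.png

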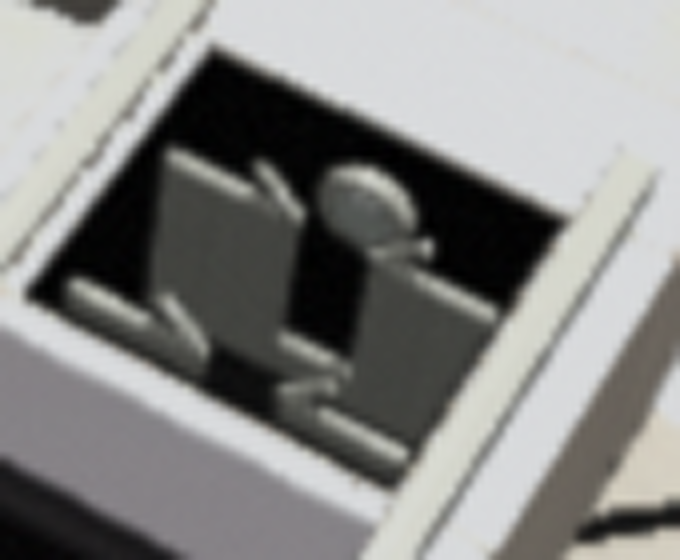

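View pics/top2w.png

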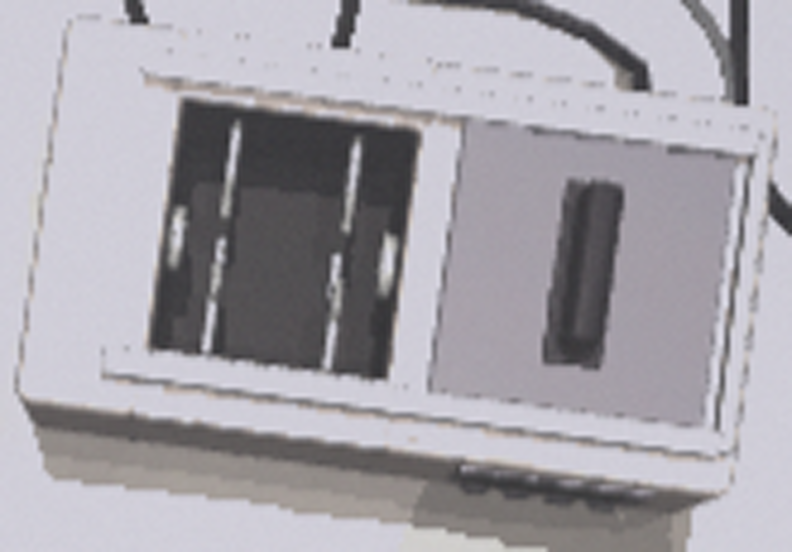

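Run:
```python
from h import *
a=cv2.imread("pics/top2f.png"); g=cv2.cvtColor(a,cv2.COLOR_BGR2GRAY)
def fit(zs):
    pass
# manual corners
W=ray("top",unz([(103,45),(500,100),(445,510),(50,463)],8,320,140),.112)
print("well manual",W,W.mean(0),[np.linalg.norm(W[i]-W[(i+1)%4]) for i in range(4)])
# subpixel: edge crossing along scan lines in photometer frame on the plane z=.112
ctr0=W.mean(0)
def edge(fixed,axis,lo,hi,z=.112,thr=125):
    s=np.linspace(lo,hi,121); pts=[]
    for f in fixed:
        L=np.zeros((121,3)); L[:,axis]=s; L[:,1-axis]=f
        X=ctr0*[1,1,0]+L@Rz(YP).T; X[:,2]=z
        uv=proj("top",X).astype(np.float32)
        v=cv2.remap(g,uv[:,0].reshape(1,-1),uv[:,1].reshape(1,-1),cv2.INTER_LINEAR)[0].astype(float)
        i=np.where(np.diff(np.sign(v-thr))!=0)[0]
        if len(i): 
            k=i[0]; pts.append((f,s[k]+(thr-v[k])/(v[k+1]-v[k])*(s[1]-s[0])))
    return np.array(pts)
for nm,ax,lo,hi in(("+y",1,.036,.048),("-y",1,-.036,-.048),("+x",0,.038,.051),("-x",0,-.038,-.051)):
    e=edge(np.linspace(-.03,.03,25),ax,lo,hi); 
    if len(e)<5: print(nm,"few",len(e)); continue
    c=np.polyfit(e[:,0],e[:,1],1); print(nm,len(e),"offset",np.median(e[:,1]),"slope deg",np.degrees(np.arctan(c[0])))
print("predicted centre from outer corners",ph([0,.0405,.112]))
# lens centres (faces at +-36, axis z=.084) : bright blobs
L=ray("top",unz([(96,275),(447,320)],8,320,140),.096); print("lens top",L)
# baffle top edges at z .103 ends: slot sides
B=ray("top",unz([(196,82),(176,240),(168,275),(147,465),(397,108),(378,262),(361,303),(347,492)],8,320,140),.103); print("baffles in phot frame",(B-ctr0)@Rz(YP))
# scene: baffle top outer corners and lip
C=ray("scene",unz([(215,48),(568,215),(25,298)],8,340,255),.112); print("scene corners",C)
```

```text
well manual [[ 0.6846 -0.1333  0.112 ]
 [ 0.6732 -0.2175  0.112 ]
 [ 0.5857 -0.2061  0.112 ]
 [ 0.5952 -0.1228  0.112 ]] [ 0.6347 -0.1699  0.112 ] [np.float64(0.08496055909215659), np.float64(0.08817287099786568), np.float64(0.08388895136180553), np.float64(0.09001865544409492)]
+y 25 offset 0.04256 slope deg 1.0686417348815496
-y 25 offset -0.04194285714285714 slope deg -0.5679966396254075
+x 25 offset 0.045095833333333335 slope deg -1.0954572966168243
-x 23 offset -0.044438095238095235 slope deg -1.2541378375646797
predicted centre from outer corners [ 0.6353 -0.1708  0.112 ]
lens top [[ 0.6383 -0.1322  0.096 ]
 [ 0.629  -0.2077  0.096 ]]
baffles in phot frame [[ 0.0416  0.0223 -0.009 ]
 [ 0.0072  0.0218 -0.009 ]
 [-0.0005  0.0225 -0.009 ]
 [-0.0416  0.0213 -0.009 ]
 [ 0.0419 -0.0211 -0.009 ]
 [ 0.0083 -0.0216 -0.009 ]
 [-0.0009 -0.0192 -0.009 ]
 [-0.0415 -0.0217 -0.009 ]]
scene corners [[ 0.5964 -0.1238  0.112 ]
 [ 0.6839 -0.134   0.112 ]
 [ 0.5855 -0.2074  0.112 ]]
```

Run:
```python
from h import *
im={n:cv2.cvtColor(cv2.imread(f"pics/{n}2f.png"),cv2.COLOR_BGR2GRAY) for n in("top","scene")}
c0=np.array([.635,-.1705,0]); 
def edge(n,fixed,axis,lo,hi,z):
    s=np.linspace(lo,hi,161); pts=[]
    for f in fixed:
        L=np.zeros((161,3)); L[:,axis]=s; L[:,1-axis]=f
        X=c0+L@Rz(YP).T; X[:,2]=z
        uv=proj(n,X).astype(np.float32)
        v=cv2.remap(im[n],uv[:,0].reshape(1,-1),uv[:,1].reshape(1,-1),cv2.INTER_LINEAR)[0].astype(float)
        v=cv2.GaussianBlur(v.reshape(1,-1),(0,0),5)[0]
        k=np.argmax(np.abs(np.gradient(v))[5:-5])+5; pts.append((f,s[k]))
    return np.array(pts)
def rep(nm,*a):
    e=edge(*a); c=np.polyfit(e[:,0],e[:,1],1); r=e[:,1]-np.polyval(c,e[:,0]); k=np.abs(r)<2*np.median(np.abs(r))+.0003
    c=np.polyfit(e[k,0],e[k,1],1); r=e[k,1]-np.polyval(c,e[k,0])
    print(nm,k.sum(),"off@0 mm %.2f"%(c[1]*1e3),"slope %.2f"%np.degrees(np.arctan(c[0])),"rms mm %.2f"%(r.std()*1e3))
ys=np.linspace(-.155,.075,60); w=np.linspace(-.036,.036,40); wx=np.linspace(-.038,.038,40)
rep("top -x outer",'top',ys,0,-.062,-.078,.112)
rep("scene +x outer",'scene',ys,0,.062,.078,.112)
for n in im:
    rep(n+" well +y",n,wx,1,.036,.048,.112); rep(n+" well -y",n,wx,1,-.036,-.048,.112)
    rep(n+" well +x",n,w,0,.039,.051,.112); rep(n+" well -x",n,w,0,-.039,-.051,.112)
    rep(n+" door +y edge",n,wx,1,-.0495,-.0645,.118)
rep("scene -y end",'scene',np.linspace(-.06,.06,50),1,-.16,-.176,.112)
```

```text
top -x outer 59 off@0 mm -69.06 slope -0.12 rms mm 0.36
scene +x outer 52 off@0 mm 68.94 slope -0.06 rms mm 0.40
top well +y 36 off@0 mm 43.67 slope 0.16 rms mm 0.41
top well -y 35 off@0 mm -41.77 slope 0.18 rms mm 0.39
top well +x 40 off@0 mm 45.12 slope -0.11 rms mm 0.37
top well -x 38 off@0 mm -45.10 slope 0.08 rms mm 0.43
top door +y edge 40 off@0 mm -55.24 slope 0.01 rms mm 0.40
scene well +y 40 off@0 mm 41.51 slope 0.18 rms mm 0.38
scene well -y 40 off@0 mm -43.20 slope 0.06 rms mm 0.19
scene well +x 40 off@0 mm 44.68 slope -0.58 rms mm 0.22
scene well -x 40 off@0 mm -45.32 slope -0.09 rms mm 0.16
scene door +y edge 40 off@0 mm -56.06 slope 0.21 rms mm 0.27
scene -y end 45 off@0 mm -162.80 slope 0.23 rms mm 0.23
```

Call:
jog_arm --motion '[{"hand":0.4,"delta_pos":[0.001,0.0005,0.015],"rot":[0,0,0]},{"hand":0.4,"delta_pos":[0,0,0.025],"rot":[0,0,0]},{"hand":0.4,"delta_pos":[0,0,0.03],"rot":[0,0,0]},{"hand":0.4,"delta_pos":[0,0,0.025],"rot":[0,0,0]},{"hand":0.4,"delta_pos":[0,0,0.02],"rot":[0,0,0]},{"hand":0.4,"delta_pos":[0,0,0],"rot":[0,0,0]},{"hand":0.4,"delta_pos":[0,0,0],"rot":[0,0,0]}]'

```text
time: 9.3
ee_pos: [0.4178, -0.2375, 0.0975]
tcp_rot: [[0.998, 0.061, -0.0], [0.061, -0.998, 0.001], [-0.0, -0.001, -1.0]]
force: [0.2, -1.1, 0.2]
grip_width: 0.0367
```

```bash
sed -i 's/^YP=.*/YP=np.radians(-7.43); P0=np.array([0.635-.0405*.1293,-0.1705-.0405*.9916,0]); YS=np.radians(3.54); S0=np.array([.421,-.292,0])/' h.py
python3 - <<'E'
from h import *
togo([.4181,-.238,.029],-86.6)
from rig import robot
f=robot.grab_frame("scene")["frame"]; cv2.imwrite("pics/scene3.png",cv2.resize(f[235:405,165:300],None,fx=3.5,fy=3.5,interpolation=cv2.INTER_CUBIC))
E
```

```text
t 9.3 pos [ 0.4178 -0.2375  0.0975] F [ 0.1812 -1.0796  0.1714] w 0.0367 jaw ang -86.47596900841079
tool-frame shift now: [0.0003 0.0006 0.0685]
rot (deg, tool) [-0.0317  0.0135  0.124 ] shift after that rot: [0.0003 0.0005 0.0685]
```

View pics/scene3.png

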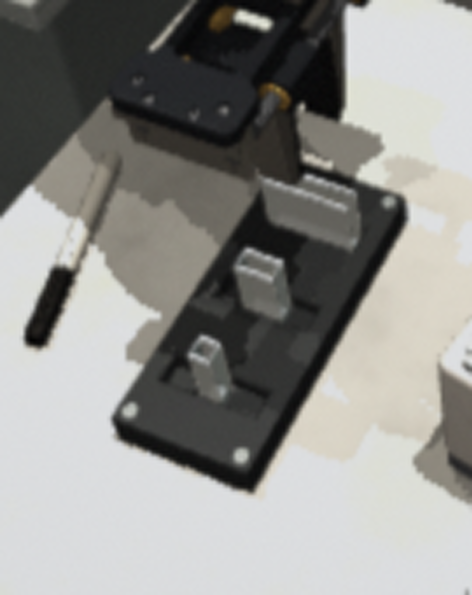

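Run:
```python
from h import *
X=np.array([[.4178,-.2375,.0975],[.4165,-.2562,.0975],[.4165,-.2562,.059]])
print((proj("scene",X)-[165,235])*3.5)
# scene-based cuvette: top corners
p=unz([(260,178),(355,212)],3.5,165,235); print(ray("scene",p,.059))
print((proj("scene",[[.4181+.02625,-.238-.00625,.059],[.4181-.02625,-.238-.00625,.059]])-[165,235])*3.5)
```

```text
[[301.6748 141.2479]
 [280.1847 166.289 ]
 [288.4274 210.103 ]]
[[ 0.3904 -0.2446  0.059 ]
 [ 0.4478 -0.2413  0.059 ]]
[[345.2891 212.5491]
 [261.3135 177.2056]]
```

Call:
jog_arm --motion '[{"hand":0.4,"delta_pos":[0,0.0005,0.012],"rot":[0,0,0]},{"hand":0.4,"delta_pos":[0,0,0.018],"rot":[0,0,0]},{"hand":0.4,"delta_pos":[0,0,0.018],"rot":[0,0,0]},{"hand":0.4,"delta_pos":[0,0,0.012],"rot":[0,0,0]},{"hand":0.4,"delta_pos":[0,0,0.0065],"rot":[0,0,0]},{"hand":0.4,"delta_pos":[0,0,0],"rot":[0,0,0]},{"hand":0.4,"delta_pos":[0,0,0],"rot":[0,0,0]}]'

```text
time: 10.05
ee_pos: [0.4175, -0.2383, 0.0314]
tcp_rot: [[0.998, 0.061, 0.001], [0.061, -0.998, -0.0], [0.001, 0.0, -1.0]]
force: [0.8, -0.5, -0.0]
grip_width: 0.037
```

Run:
```python
from h import *
togo([.4181,-.238,.029],-86.6)
from rig import robot
f=robot.grab_frame("scene")["frame"]; cv2.imwrite("pics/scene4.png",cv2.resize(f[235:405,165:300],None,fx=3.5,fy=3.5,interpolation=cv2.INTER_CUBIC))
```

```text
t 10.05 pos [ 0.4175 -0.2383  0.0314] F [ 0.7981 -0.5371 -0.0484] w 0.037 jaw ang -86.50482772739804
tool-frame shift now: [ 0.0006 -0.0002  0.0024]
rot (deg, tool) [ 0.021  -0.034   0.0952] shift after that rot: [ 0.0006 -0.0002  0.0024]
```

View pics/scene4.png

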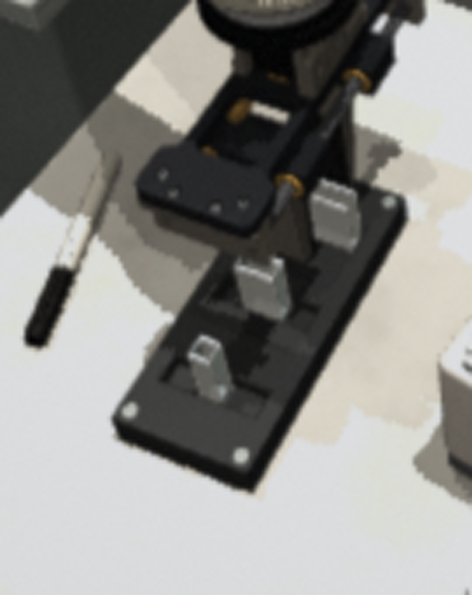

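Call:
jog_arm --motion '[{"hand":0.4,"delta_pos":[0.0005,0,0.002],"rot":[0,0,0]},{"hand":0.3,"delta_pos":[0,0,0],"rot":[0,0,0]},{"hand":0.2,"delta_pos":[0,0,0],"rot":[0,0,0]},{"hand":0.15,"delta_pos":[0,0,0],"rot":[0,0,0]},{"hand":0.1,"delta_pos":[0,0,0],"rot":[0,0,0]},{"hand":0.05,"delta_pos":[0,0,0],"rot":[0,0,0]},{"hand":0,"delta_pos":[0,0,0],"rot":[0,0,0]},{"hand":0,"delta_pos":[0,0,0],"rot":[0,0,0]},{"hand":0,"delta_pos":[0,0,0],"rot":[0,0,0]},{"hand":0,"delta_pos":[0,0,0],"rot":[0,0,0]}]' --force 18

```text
time: 11.1
ee_pos: [0.4177, -0.2381, 0.0292]
tcp_rot: [[0.998, 0.061, 0.0], [0.061, -0.998, -0.0], [0.0, 0.0, -1.0]]
force: [-0.5, 0.8, 3.1]
grip_width: 0.0127
```

Call:
jog_arm --motion '[{"hand":0,"delta_pos":[0,0,-0.005],"rot":[0,0,0]},{"hand":0,"delta_pos":[0,0,-0.01],"rot":[0,0,0]},{"hand":0,"delta_pos":[0,0,-0.015],"rot":[0,0,0]},{"hand":0,"delta_pos":[0,0,-0.02],"rot":[0,0,0]},{"hand":0,"delta_pos":[0,0,-0.025],"rot":[0,0,0]},{"hand":0,"delta_pos":[0,0,-0.03],"rot":[0,0,0]},{"hand":0,"delta_pos":[0,0,-0.03],"rot":[0,0,0]},{"hand":0,"delta_pos":[0,0,-0.025],"rot":[0,0,0]},{"hand":0,"delta_pos":[0,0,-0.01],"rot":[0,0,0]},{"hand":0,"delta_pos":[0,0,0],"rot":[0,0,0]},{"hand":0,"delta_pos":[0,0,0],"rot":[0,0,0]}]'

```text
time: 12.2
ee_pos: [0.417, -0.2378, 0.1983]
tcp_rot: [[0.998, 0.061, -0.001], [0.061, -0.998, 0.001], [-0.001, -0.001, -1.0]]
force: [0.2, 0.0, -0.1]
grip_width: 0.0125
```

Run:
```python
from h import *
print(ph([0,.0405,.2]))
togo(ph([0,.0405,.2]),-7.43)
from rig import robot
f=robot.grab_frame("scene")["frame"]; cv2.imwrite("pics/scene5.png",cv2.resize(f[150:405,165:400],None,fx=2.3,fy=2.3,interpolation=cv2.INTER_CUBIC))
```

```text
[ 0.635  -0.1705  0.2   ]
t 12.2 pos [ 0.417  -0.2378  0.1983] F [ 0.1686  0.0356 -0.1291] w 0.0125 jaw ang -86.51205064264
tool-frame shift now: [ 0.2217 -0.0539 -0.0019]
rot (deg, tool) [ -0.0756   0.034  -79.082 ] shift after that rot: [ 0.095   0.2075 -0.0017]
```

View pics/scene5.png

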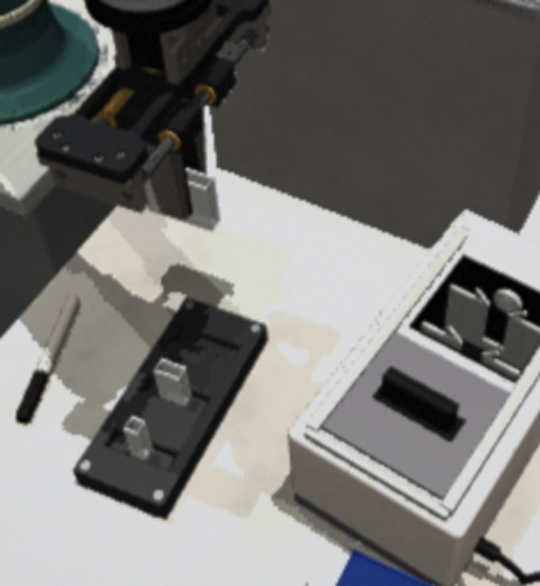

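Call:
jog_arm --motion '[{"hand":0,"delta_pos":[0,0,0],"rot":[0,0,-4]},{"hand":0,"delta_pos":[0,0,0],"rot":[0,0,-7]},{"hand":0,"delta_pos":[0,0,0],"rot":[0,0,-8]},{"hand":0,"delta_pos":[0,0,0],"rot":[0,0,-8]},{"hand":0,"delta_pos":[0,0,0],"rot":[0,0,-8]},{"hand":0,"delta_pos":[0,0,0],"rot":[0,0,-8]},{"hand":0,"delta_pos":[0,0,0],"rot":[0,0,-8]},{"hand":0,"delta_pos":[0,0,0],"rot":[0,0,-8]},{"hand":0,"delta_pos":[0,0,0],"rot":[0,0,-8]},{"hand":0,"delta_pos":[0,0,0],"rot":[0,0,-8]},{"hand":0,"delta_pos":[0,0,0],"rot":[0,0,-4]},{"hand":0,"delta_pos":[0,0,0],"rot":[0,0,0]}]'

```text
time: 13.45
ee_pos: [0.4169, -0.2376, 0.1976]
tcp_rot: [[0.131, 0.991, -0.002], [0.991, -0.131, 0.002], [0.002, -0.002, -1.0]]
force: [-0.9, -0.1, -0.5]
grip_width: 0.0122
```

Call:
jog_arm --motion '[{"hand":0,"delta_pos":[0.005,0.01,0],"rot":[0,0,0]},{"hand":0,"delta_pos":[0.009,0.02,0],"rot":[0,0,0]},{"hand":0,"delta_pos":[0.011,0.0245,0],"rot":[0,0,0]},{"hand":0,"delta_pos":[0.011,0.0245,0],"rot":[0,0,0]},{"hand":0,"delta_pos":[0.011,0.0245,0],"rot":[0,0,0]},{"hand":0,"delta_pos":[0.011,0.0245,0],"rot":[0,0,0]},{"hand":0,"delta_pos":[0.011,0.0245,0],"rot":[0,0,0]},{"hand":0,"delta_pos":[0.011,0.023,0],"rot":[0,0,0]},{"hand":0,"delta_pos":[0.009,0.019,0],"rot":[0,0,0]},{"hand":0,"delta_pos":[0.006,0.013,0],"rot":[0,0,0]},{"hand":0,"delta_pos":[0,0,0],"rot":[0,0,0]},{"hand":0,"delta_pos":[0,0,0],"rot":[0,0,0]}]'

```text
time: 14.65
ee_pos: [0.6355, -0.1705, 0.1981]
tcp_rot: [[0.131, 0.991, -0.001], [0.991, -0.131, 0.0], [0.0, -0.002, -1.0]]
force: [-0.2, -1.1, 0.0]
grip_width: 0.0124
```

Run:
```python
from h import *
togo(ph([0,.0405,.145]),-7.43)
from rig import robot
f=robot.grab_frame("scene")["frame"]; cv2.imwrite("pics/scene6f.png",f);cv2.imwrite("pics/scene6.png",cv2.resize(f[150:350,285:450],None,fx=3,fy=3,interpolation=cv2.INTER_CUBIC))
f=robot.grab_frame("top")["frame"]; cv2.imwrite("pics/top6f.png",f);cv2.imwrite("pics/top6.png",f[100:300,280:480])
```

```text
t 14.65 pos [ 0.6355 -0.1705  0.1981] F [-0.1886 -1.0595  0.0077] w 0.0124 jaw ang -7.509612583322907
tool-frame shift now: [-0.0001 -0.0005  0.0531]
rot (deg, tool) [-0.0872 -0.0094 -0.0796] shift after that rot: [-0.0001 -0.0005  0.0531]
```

View pics/scene6.png

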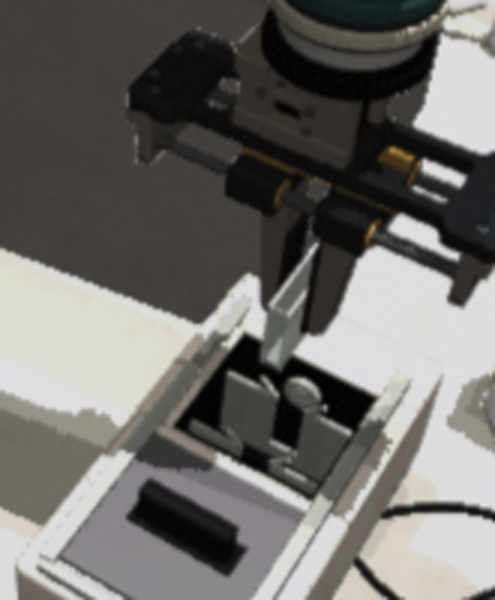

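View pics/top6.png

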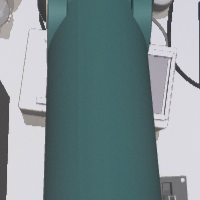

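```bash
cat >> h.py <<'E'
def box(n,img,c,yaw,zb,f,ox,oy,col=(0,0,255)):
    X=np.array([[sx*.02625,sy*.00625,z] for z in (0,.045) for sx,sy in((-1,-1),(1,-1),(1,1),(-1,1))])
    W=X@Rz(yaw).T+[c[0],c[1],zb]; p=((proj(n,W)-[ox,oy]+.5)*f-.5).astype(int)
    for k in range(4):
        cv2.line(img,p[k],p[(k+1)%4],col,1); cv2.line(img,p[4+k],p[4+(k+1)%4],col,1); cv2.line(img,p[k],p[k+4],col,1)
E
python3 - <<'E'
from h import *
f=cv2.imread("pics/scene6f.png")[225:290,355:410]
z=cv2.resize(f,None,fx=8,fy=8,interpolation=cv2.INTER_CUBIC); z2=z.copy()
box("scene",z2,(.6355,-.1705),np.radians(82.5),.1829,8,355,225)
cv2.imwrite("pics/scene6b.png",np.hstack([z,z2])[:,:800] if z.shape[1]*2>800 else np.hstack([z,z2]))
cv2.imwrite("pics/scene6b.png",cv2.resize(np.hstack([z,z2]),(800,int(800*z.shape[0]/(2*z.shape[1])))))
E
```

```text
(no output)
```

View pics/scene6b.png

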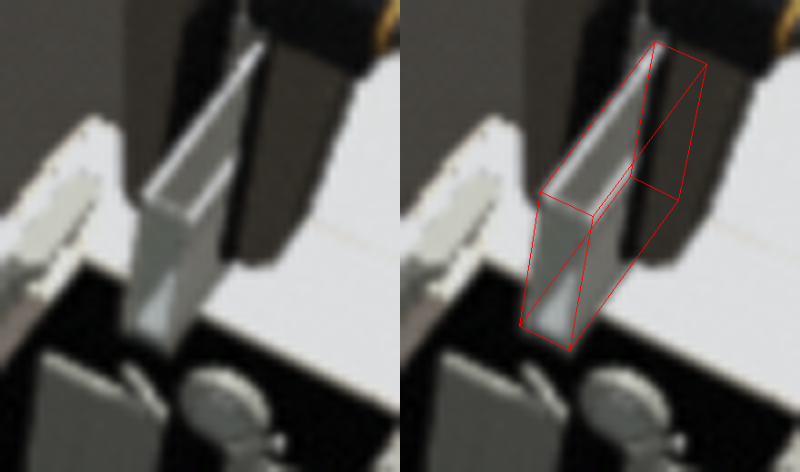

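Call:
jog_arm --motion '[{"hand":0,"delta_pos":[0,-0.0007,0.008],"rot":[0,0,0]},{"hand":0,"delta_pos":[0,0,0.012],"rot":[0,0,0]},{"hand":0,"delta_pos":[0,0,0.015],"rot":[0,0,0]},{"hand":0,"delta_pos":[0,0,0.015],"rot":[0,0,0]},{"hand":0,"delta_pos":[0,0,0.012],"rot":[0,0,0]},{"hand":0,"delta_pos":[0,0,0.008],"rot":[0,0,0]},{"hand":0,"delta_pos":[0,0,0.004],"rot":[0,0,0]},{"hand":0,"delta_pos":[0,0,0],"rot":[0,0,0]},{"hand":0,"delta_pos":[0,0,0],"rot":[0,0,0]}]'

```text
time: 15.65
ee_pos: [0.6355, -0.1709, 0.1255]
tcp_rot: [[0.131, 0.991, 0.001], [0.991, -0.131, -0.0], [-0.0, 0.001, -1.0]]
force: [0.2, 0.3, -0.5]
grip_width: 0.0127
```

Run:
```python
from h import *
togo(ph([0,.0405,.0767]),-7.43)
from rig import robot
f=robot.grab_frame("scene")["frame"]; cv2.imwrite("pics/scene7f.png",f)
cv2.imwrite("pics/scene7.png",cv2.resize(f[225:330,335:435],None,fx=5.6,fy=5.6,interpolation=cv2.INTER_CUBIC))
```

```text
t 15.65 pos [ 0.6355 -0.1709  0.1255] F [ 0.2425  0.2969 -0.4969] w 0.0127 jaw ang -7.509167649455507
tool-frame shift now: [ 0.0004 -0.0006  0.0488]
rot (deg, tool) [ 0.0467  0.0026 -0.0792] shift after that rot: [ 0.0004 -0.0005  0.0488]
```

View pics/scene7.png

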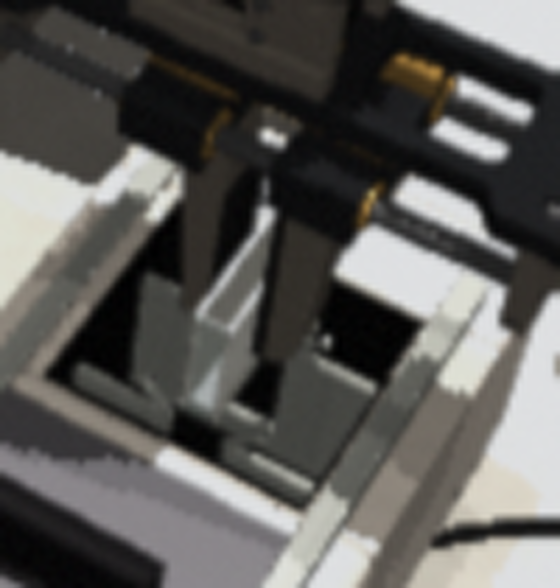

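Call:
jog_arm --motion '[{"hand":0,"delta_pos":[0,-0.0005,0.004],"rot":[0,0,0]},{"hand":0,"delta_pos":[0,0,0.006],"rot":[0,0,0]},{"hand":0,"delta_pos":[0,0,0.006],"rot":[0,0,0]},{"hand":0,"delta_pos":[0,0,0.006],"rot":[0,0,0]},{"hand":0,"delta_pos":[0,0,0.003],"rot":[0,0,0]},{"hand":0,"delta_pos":[0,0,0],"rot":[0,0,0]},{"hand":0,"delta_pos":[0,0,0],"rot":[0,0,0]}]'

```text
time: 16.4
ee_pos: [0.6347, -0.1708, 0.1]
tcp_rot: [[0.131, 0.991, -0.0], [0.991, -0.131, 0.0], [0.0, -0.0, -1.0]]
force: [1.3, -0.3, -0.2]
grip_width: 0.0122
```

Run:
```python
from h import *
togo(ph([0,.0405,.0767]),-7.43)
from rig import robot
f=robot.grab_frame("scene")["frame"]; cv2.imwrite("pics/scene8f.png",f)
z=cv2.resize(f[255:320,340:410],None,fx=8,fy=8,interpolation=cv2.INTER_CUBIC)
cv2.imwrite("pics/scene8.png",z)
```

```text
t 16.4 pos [ 0.6347 -0.1708  0.1   ] F [ 1.2984 -0.345  -0.2156] w 0.0122 jaw ang -7.503622759145122
tool-frame shift now: [0.0003 0.0003 0.0233]
rot (deg, tool) [-0.0035 -0.0035 -0.0736] shift after that rot: [0.0003 0.0003 0.0233]
```

View pics/scene8.png

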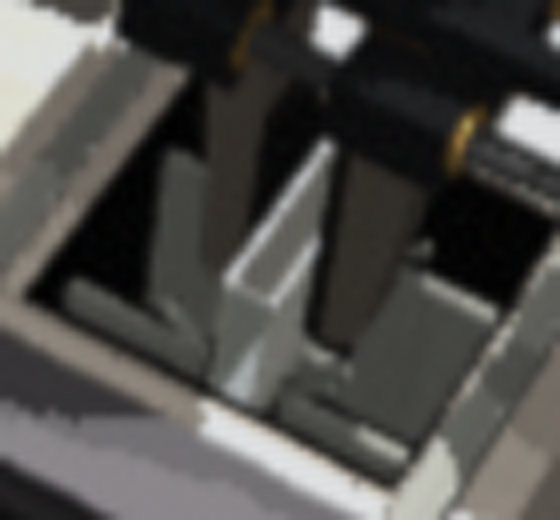

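Call:
jog_arm --motion '[{"hand":0,"delta_pos":[0,0,0.004],"rot":[0,0,0]},{"hand":0,"delta_pos":[0,0,0.006],"rot":[0,0,0]},{"hand":0,"delta_pos":[0,0,0.006],"rot":[0,0,0]},{"hand":0,"delta_pos":[0,0,0.005],"rot":[0,0,0]},{"hand":0,"delta_pos":[0,0,0.0025],"rot":[0,0,0]},{"hand":0,"delta_pos":[0,0,0],"rot":[0,0,0]},{"hand":0,"delta_pos":[0,0,0],"rot":[0,0,0]},{"hand":0,"delta_pos":[0,0,0],"rot":[0,0,0]},{"hand":0,"delta_pos":[0,0,0],"rot":[0,0,0]}]'

```text
time: 17.35
ee_pos: [0.6348, -0.1709, 0.0769]
tcp_rot: [[0.131, 0.991, 0.001], [0.991, -0.131, -0.0], [-0.0, 0.001, -1.0]]
force: [-0.1, 0.0, -0.6]
grip_width: 0.0121
```

Run:
```python
from h import *
togo(ph([0,.0405,.0767]),-7.43)
from rig import robot
f=robot.grab_frame("scene")["frame"]; cv2.imwrite("pics/scene9f.png",f)
z=cv2.resize(f[262:322,345:410],None,fx=10,fy=10,interpolation=cv2.INTER_CUBIC)
cv2.imwrite("pics/scene9.png",z)
z2=z.copy(); box("scene",z2,(.6345,-.1705),np.radians(82.5),.0615,10,345,262); cv2.imwrite("pics/scene9b.png",z2)
togo(ph([0,.0405,.0767]),-7.43)
```

```text
t 17.35 pos [ 0.6348 -0.1709  0.0769] F [-0.1163  0.022  -0.6167] w 0.0121 jaw ang -7.508328584969033
tool-frame shift now: [0.0004 0.0001 0.0002]
rot (deg, tool) [ 0.0312  0.0071 -0.0783] shift after that rot: [0.0004 0.0001 0.0002]
t 17.4 pos [ 0.6347 -0.1709  0.0768] F [ 1.2935 -0.3171  0.1158] w 0.0122 jaw ang -7.511883297044909
tool-frame shift now: [0.0004 0.0002 0.0001]
rot (deg, tool) [ 0.0207  0.0067 -0.0819] shift after that rot: [0.0004 0.0002 0.0001]
```

View pics/scene9.png

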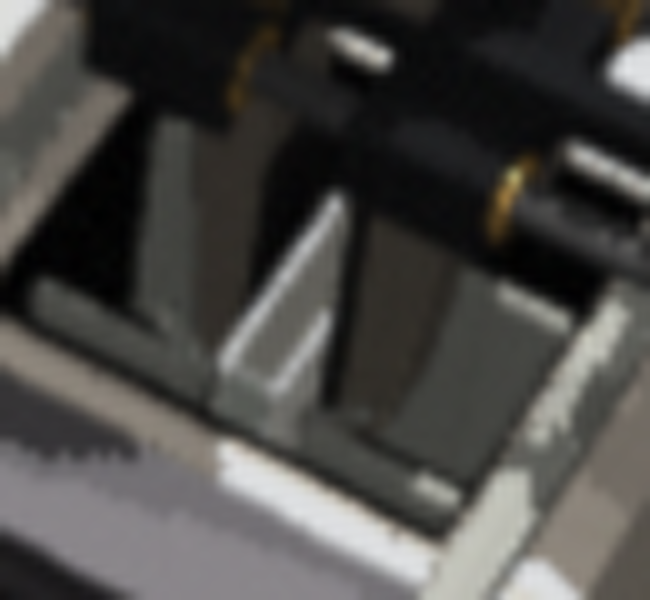

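View pics/scene9b.png

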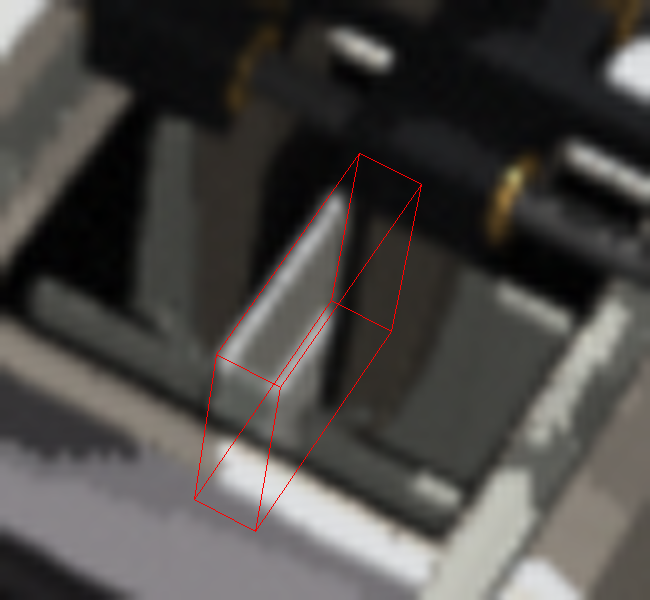

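Run:
```python
from h import *
p=unz([(222,360),(276,391),(336,196)],10,345,262); X=ray("scene",p,.1065)-ph([0,.0405,0]); print("cuvette near top corners, far -x corner, phot frame mm",(X@Rz(YP))*1e3)
# slot lips in scene2z (8x, off 340,255): inner-lip tips at z .103(outer flare), near baffle y=-.022, far baffle +.022
q=unz([(163,300),(330,385),(258,165),(430,245)],8,340,255); Y=ray("scene",q,.103)-ph([0,.0405,0]); print((Y@Rz(YP))*1e3)
# slot inner edges at z=.092 : near (207,352),(283,392); far (300,215),(370,252)
q=unz([(207,352),(283,392),(300,215),(372,252)],8,340,255); Y=ray("scene",q,.092)-ph([0,.0405,0]); print((Y@Rz(YP))*1e3)
```

```text
cuvette near top corners, far -x corner, phot frame mm [[ -5.3622 -26.8226 106.5   ]
 [  5.4833 -27.3316 106.5   ]
 [ -5.6401  15.3913 106.5   ]]
[[-21.897  -20.91   103.    ]
 [ 19.0371 -20.4723 103.    ]
 [-22.4862  23.5327 103.    ]
 [ 20.0915  24.9587 103.    ]]
[[-10.0981 -20.3619  92.    ]
 [  8.8619 -20.4044  92.    ]
 [-10.8469  24.3257  92.    ]
 [  7.6065  24.1138  92.    ]]
```

Run:
```python
from h import *
from scipy.signal import find_peaks
def prof(f,y,z,s):
    g=cv2.cvtColor(cv2.imread(f),cv2.COLOR_BGR2GRAY)
    X=np.array([ph([x,.0405+y,z]) for x in s]); uv=proj("scene",X).astype(np.float32)
    return cv2.remap(g,uv[:,0].reshape(1,-1),uv[:,1].reshape(1,-1),cv2.INTER_CUBIC)[0].astype(float)
s=np.linspace(-.018,.018,361)
for z in (.088,.084,.080,.076,.072):
    v=cv2.GaussianBlur(prof("pics/scene2f.png",.0205,z,s).reshape(1,-1),(0,0),6)[0]; d=np.gradient(v)
    l=s[np.argmin(d[:180])]*1e3; r=s[180+np.argmax(d[180:])]*1e3
    print("slot far z",z,"L %.2f R %.2f c %.2f w %.2f"%(l,r,(l+r)/2,r-l))
C=[]
for y in np.arange(-.022,.002,.002):
    v=prof("pics/scene9f.png",y,.1065,s); pk,_=find_peaks(v,prominence=8)
    print("y %.0f"%(y*1e3),[(round(s[k]*1e3,1),int(v[k])) for k in pk])
```

```text
slot far z 0.088 L -8.90 R 8.50 c -0.20 w 17.40
slot far z 0.084 L -8.80 R 8.80 c 0.00 w 17.60
slot far z 0.08 L -8.90 R 8.80 c -0.05 w 17.70
slot far z 0.076 L -8.90 R 8.90 c -0.00 w 17.80
slot far z 0.072 L -9.00 R 8.50 c -0.25 w 17.50
y -22 [(np.float64(-4.9), 176), (np.float64(5.5), 167)]
y -20 [(np.float64(-4.8), 167), (np.float64(5.4), 170)]
y -18 [(np.float64(-4.9), 169), (np.float64(5.6), 167)]
y -16 [(np.float64(-4.8), 179), (np.float64(5.6), 170)]
y -14 [(np.float64(-4.8), 173), (np.float64(5.6), 177)]
y -12 [(np.float64(-4.8), 169), (np.float64(5.5), 169)]
y -10 [(np.float64(-4.6), 160), (np.float64(5.2), 164)]
y -8 [(np.float64(-4.7), 156), (np.float64(4.3), 130)]
y -6 [(np.float64(-4.7), 167)]
y -4 [(np.float64(-4.8), 172)]
y -2 [(np.float64(-4.6), 164)]
y 0 [(np.float64(-4.8), 165)]
```

Call:
jog_arm --motion '[{"hand":0,"delta_pos":[0.0003,-0.0004,0],"rot":[0,0,0]},{"hand":0,"delta_pos":[0,0,0],"rot":[0,0,0]},{"hand":0,"delta_pos":[0,0,0],"rot":[0,0,0]},{"hand":0,"delta_pos":[0,0,0],"rot":[0,0,0]},{"hand":0,"delta_pos":[0,0,0],"rot":[0,0,0]},{"hand":0,"delta_pos":[0,0,0],"rot":[0,0,0]}]'

```text
time: 18.0
ee_pos: [0.6342, -0.1705, 0.0765]
tcp_rot: [[0.131, 0.991, -0.0], [0.991, -0.131, -0.0], [-0.0, -0.0, -1.0]]
force: [-0.3, 1.0, -0.7]
grip_width: 0.0125
```

Run:
```python
from h import *
from rig import robot
togo(ph([0,.0405,.0767]),-7.43)
f=robot.grab_frame("scene")["frame"]; cv2.imwrite("pics/scene10.png",cv2.resize(f[210:405,165:440],None,fx=2.8,fy=2.8,interpolation=cv2.INTER_CUBIC))
```

```text
t 18.0 pos [ 0.6342 -0.1705  0.0765] F [-0.3118  0.9987 -0.6531] w 0.0125 jaw ang -7.505836687963731
tool-frame shift now: [ 0.0001  0.0008 -0.0002]
rot (deg, tool) [-0.0034  0.0014 -0.0758] shift after that rot: [ 0.0001  0.0008 -0.0002]
```

View pics/scene10.png

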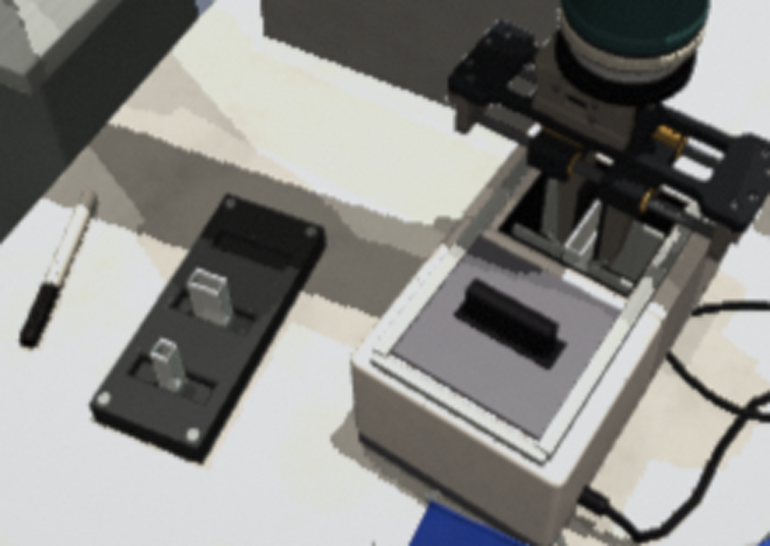

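The picture shows the door open, the two short cuvettes still standing at about (210,300) and (167,365), and the long cuvette hanging between the baffles at about (585,240). I'm handing in.

Run:
```python
from rig import robot
print(robot.hand_in())
```

```text
the job is handed in; nothing more can be done
None
```

The job is handed in at 18 s of the 64 s allowed, with the long cuvette still held in the photometer's light path. The hand-in gave no verdict.

**What I did:** I gripped the door bar and slid the door until it stopped. Force rose to about 8 N with no further motion, and the grip position put the opening at about 104.5 mm of 105. I then took the long cuvette from the stand's +y pocket by its frosted sides and lifted it clear. I turned it 79°, lowered it into the baffle slots and left it hanging there with its middle at about z = 84 mm.

**Last checks:**
- **Grip and load:** The opening is 12.5 mm, matching the cuvette, and the wrist force is about 1 N, which is noise level. Nothing suggests it is resting on or pressing against anything.
- **Centring:** The scene camera showed the cuvette about 0.45 mm off the slot middle in x, so I shifted it about 0.4 mm. I did not measure it again. By the arm's reading it now sits 0.8 mm to the other side of the well centre I had measured, so the true offset is probably under 1 mm. The slot leaves about 3 mm each side.
- **Other cuvettes:** The final picture shows both shorter cuvettes still standing in their pockets.

**Disagreements and gaps:**
- The two cameras differ by about 1.8 mm along the light axis on where the well is, so I used the average.
- The cameras put the door edge 1–2 mm short of fully open; I trusted the force rise and the grip position instead.
- The cuvette's far end was hidden by the gripper, so I could not see that end in its slot.

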